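# Seat the cap through the press guard

### The arm

A 6-joint arm with a two-finger parallel gripper is mounted at the origin on a cart in front of the work surface, level with it; the furniture and walls round the work are solid. World frame = base frame: x ahead of the robot, y to its left, z up, the work surface at z = 0. Lengths are in m, angles in rad, forces in N, time in s.
With the tool pointing down it reaches from about 0.35 to 0.875 m from the base axis. Payload 4.2 kg.
Tool frame: the origin (TCP) lies between the finger pads; the fingertips stand 8 mm ahead of it and the grasp point (between the pads) lies 11 mm behind it; z points along the fingers, y is the line along which they close (so a half turn about z gives the same grasp; the last joint's range is limited). The gripper opens to 85 mm and grips with 20 to 120 N. Pads are 22 mm wide; open, the fingers measure 114 mm over their backs; the gripper's body (76 mm by 85 mm) begins 54 mm behind the grasp point. The pads swing forward as they close: fully open they stand 13 mm farther back than shut.
Start: joints at [1.391, 0.385, 0.008, 0, -1.194, -0.259], TCP at [0.265, 0.566, 0.239] pointing down, gripper open.
Joint ranges: [-3.14, 3.14], [-1.21, 2.06], [-1.07, 1.41], [-3.16, 2.05], [-2.99, -0.16], [-3.1, 3.1]. Speed limits (rad/s): [2.79, 2.79, 3.14, 3.14, 3.14, 3.14].

### API

Orientations are given as a unit quaternion [w, x, y, z].
In Python, from bench import ctrl, optics, workorder gives the robot as it stands.
- The arm moves only by the shell command python3 -m pendant 'ROWS' [FORCE]. ROWS is a JSON object of lists of equal length, an entry for each row: "hand": the closure, from -1 (fully open) to 1 (shut); "slide": the shift along the world's x, y, z in mm, a list of three; "angular": the turn, a rotation vector about the world's x, y, z in rad, a list of three. A call has 1 to 12 rows; each row shifts and turns the commanded pose from where the row before left it; what a row does not reach is not made up. A row lasts 1/12 s, in which the tool goes at most 41.7 mm and 7.16 degrees, less where a joint would pass 70% of its speed; a pose out of reach is approached as far as the arm can. A call with a gripper value outside its range is refused whole. The fingers move at their own pace and stop on an object; FORCE is the grip in N (left out, the last holds). Time passes only in rows, so rows that do not move let the fingers close. It gives the time, the measured TCP pose, the force, the opening and the grip force at its end, in the units of the state.
- ctrl.read_state(): the state, without advancing time (a new reading comes with each control period).
- optics.camera(name): name is "scene" or "top"; returns the picture (420x560x3 uint8, red, green, blue); there is no depth.
- optics.camera_params(name): a dict with "fx", "fy", "cx", "cy" (pixels), "cam_to_world" (4x4, takes a point from camera to world coordinates). Camera axes: x right, y down, z forward; pixel columns grow to the right and rows downward; lengths in m; the calibration is good to about 2 mm. A picture is of the moment at which its call begins. camera_params takes no time and is no camera call.
- workorder.close_job(): hands the job in; it is judged then, once.
The state is a dict: "time_s": time; "joint_positions": joint angles; "qvel": joint speeds; "tau": joint torques, N m; "tcp_pos": TCP position; "tcp_rot": TCP orientation; "force": force on the tool from outside, world axes, zero at the start; "moment": the same for the moment, N m; "gripper_width": opening from 0.0 (shut) to 1.0 (fully open); "finger_force": force on a finger pad.
Only numpy, scipy, OpenCV 4.12 (cv2) and the standard library are available. Lean on these libraries where they do the work, as an engineer would, in place of code of your own. Each camera call takes 0.05 s, during which the arm holds its last target. There are 200 camera calls.

### The job

The guarded two-station cap press holds a filled bottle with its cap on and a shorter, empty bottle without a cap. With the fingertips, reach down through the guard window over the lever that serves the capped bottle, press that lever fully down, keep it down for a good second to seat the cap, then let it spring back up and draw clear. Do not touch the guard frame, leave the other lever alone, and do not lift or shift any of the bottles or the rolls standing about.

Things in the scene. Friction and masses are not known exactly. Their poses are not given: they have to be found in the camera images.
- cap_press: Fixed grey base of the press, 260 (x) x 240 (y) x 22 mm; origin: centre of its underside; -x is the front, z up. Station a at y = +58 mm, b at y = -58 mm. Each has a bottle nest at x = +30 mm (foot 8 mm above the work surface) and a lever running forward from a hinge at x = +110 mm, over the bottle, to a paddle at x = -80 mm.
- guard: Fixed guard, not to be touched: aluminium top frame, underside 210 and top 216 mm above the work surface, two windows in its front part, thin steel bars over the bottles and down the front and sides; nothing stands higher. Origin and axes of cap_press; x from -131 to +130 mm, y from -120 to +120 mm.
- window_a (a point): Centre of the opening of the window of station a, level with the top of the guard frame (216 mm above the work surface). The opening measures 78 mm along x and 86 mm along y of the press. Axes as cap_press.
- window_b (a point): Centre of the opening of the window of station b, the same size as the window of station a. Axes as cap_press.
- paddle_a (a point): Centre of the upper face of the black paddle of lever a, 46 mm (x) x 66 mm (y) x 9 mm thick, straight below window_a: 16 mm below the top of the guard frame at rest; it sinks about 23 mm when pressed fully. This point moves with the lever.
- paddle_b (a point): The same point on the paddle of lever b, below window_b.
- lever_a (a joint): Angle of lever a: 0 up (at rest), 0.12 rad fully down against its stop. Spring return: about 4 N on the paddle starts it moving, about 10 N holds it fully down; let go, it comes back up by itself.
- lever_b (a joint): Angle of lever b, the same as lever a.
- pad_a: Round black rubber pad, 20 mm across, hanging on a small spring under lever a above the nest of station a; it meets the cap of a capped bottle when the lever is a little over half down. Origin 16 mm above its underface.
- pad_b: The same pad under lever b, above the nest of station b.
- bottle_capped: Filled sauce bottle with a screw cap on, 54 mm across, 166 mm tall, standing loose in one of the two nests (either one). Origin at the centre of its foot.
- capped_mid (a point): Point on the axis of the capped bottle, 83 mm above its foot. The sign of its y in the frame of cap_press tells its station.
- open_mid (a point): Point on the axis of the empty clear bottle without a cap, 54 mm across, 148 mm tall, 74 mm above its foot; it stands loose in the other nest.
- spare_bottle: Bystander: filled, capped and labelled bottle, 54 mm across, 166 mm tall, standing to the right of the press. Origin at the centre of its foot.
- tape_roll: Bystander: roll of masking tape lying flat, 100 mm across, 25 mm high, to the left of the press. Origin at the centre of its underside.
- label_roll: Bystander: roll of labels lying flat, 94 mm across, 48 mm high, to the right of the press. Origin at the centre of its underside.

How it is judged:
By the outcome, as a careful person would: the job done as asked, in the order asked, and still so for the second after the job is handed in, with the robot touching nothing.
It also fails if it takes over 42 s, if anything falls off the work surface, if the arm or the gripper's body presses on something with over 40 N, if the wrist force passes 120 N, or if a joint passes its speed limit or range.

## Working session

There is one attempt and no reset: what is moved stays moved. The work goes in short steps, Python scripts to look and compute and a shell command to move; the robot and the scene stay as the last step left them, time stands still between calls to the robot, and variables do not carry over. Pictures are saved under pics/ and viewed, at most 10 in all, crops included, and the job is handed in when it is done.

```bash
mkdir -p pics; python3 - <<'E'
from bench import ctrl, optics
import cv2,numpy as np
for n in("scene","top"):
    im=optics.camera(n); cv2.imwrite(f"pics/{n}0.png",cv2.cvtColor(im,cv2.COLOR_RGB2BGR))
    p=optics.camera_params(n); print(n,p["fx"],p["cx"],p["cy"],np.round(p["cam_to_world"],3).tolist())
s=ctrl.read_state();print(s["time_s"],s["tcp_pos"],s["tcp_rot"],s["force"])
E
```

```text
scene 397.84299678008256 285.74111616531496 214.96276342852195 [[0.538, -0.557, 0.632, -0.111], [-0.843, -0.339, 0.418, -0.471], [-0.018, -0.758, -0.652, 0.869], [0.0, 0.0, 0.0, 1.0]]
top 486.856686693708 286.60086370520446 213.2075465327898 [[-0.004, -0.982, 0.19, 0.366], [-1.0, 0.003, -0.007, 0.009], [0.006, -0.19, -0.982, 1.339], [0.0, 0.0, 0.0, 1.0]]
0.1 [0.26529292 0.56532286 0.23831943] [ 9.89218119e-04  9.76011203e-01 -2.17717999e-01 -1.59026583e-04] [ 0.16613396 -0.09836988  0.08558991]
```

View pics/scene0.png

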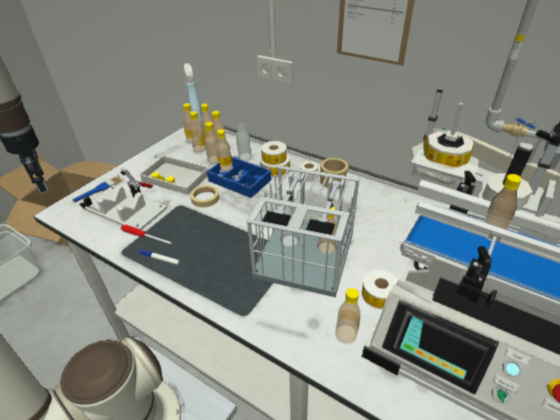

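View pics/top0.png

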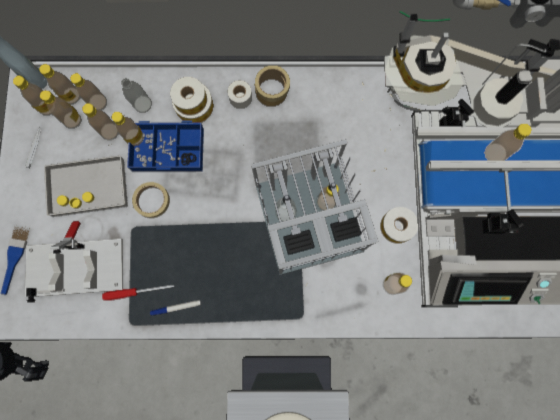

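The press is around (315,205) in top, and a yellow cap shows at about (331,190), under the right-hand lever. I'll zoom in on both views to confirm.

```bash
python3 - <<'E'
import cv2,numpy as np
a=cv2.imread("pics/top0.png")[130:280,240:390]; b=cv2.imread("pics/scene0.png")[160:295,240:370]
a=cv2.resize(a,(600,600),interpolation=3)
cv2.imwrite("pics/ctop.png",a); cv2.imwrite("pics/cscene.png",cv2.resize(b,None,fx=4.4,fy=4.4,interpolation=3))
E
```

```text
(no output)
```

View pics/ctop.png

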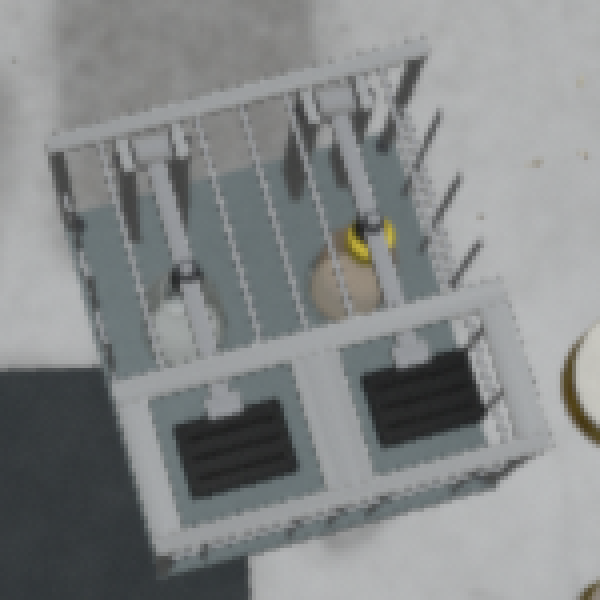

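View pics/cscene.png

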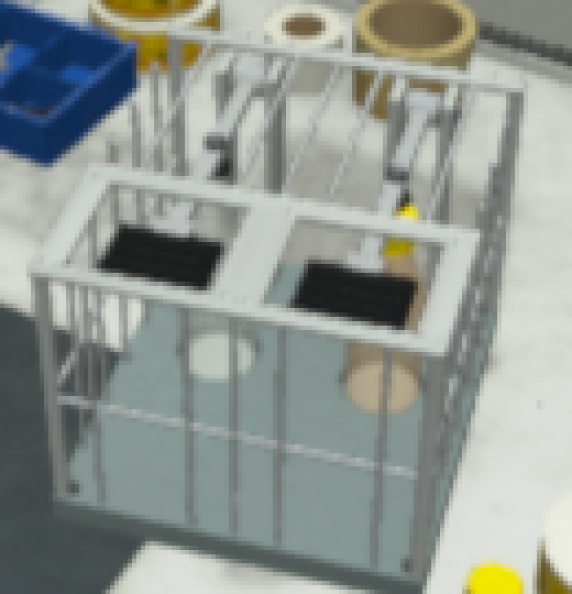

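The capped bottle, with its yellow cap and tan fill, stands on the right, seen from the front. That is station b, with its paddle at crop (422,397), full top image about (345,229). The clear bottle is at station a. Next I'll measure the paddle and the frame corners.

```bash
cat > h.py <<'E'
import cv2,numpy as np
from bench import optics
def ray(n,uv,z):
    p=optics.camera_params(n);T=np.array(p["cam_to_world"])
    uv=np.atleast_2d(uv).astype(float)
    d=np.c_[(uv[:,0]-p["cx"])/p["fx"],(uv[:,1]-p["cy"])/p["fy"],np.ones(len(uv))]@T[:3,:3].T
    o=T[:3,3];return o+d*((z-o[2])/d[:,2])[:,None]
E
python3 - <<'E'
from h import *
np.set_printoptions(precision=4,suppress=True)
for n,(x0,y0,x1,y1) in {"top":(325,210,366,250),"scene":(300,212,340,240)}.items():
    im=cv2.imread(f"pics/{n}0.png"); m=np.zeros(im.shape[:2],np.uint8)
    m[y0:y1,x0:x1]=(im[y0:y1,x0:x1].max(2)<62)*255
    k,l,st,c=cv2.connectedComponentsWithStats(m);i=1+st[1:,4].argmax()
    pts=np.argwhere(l==i)[:,::-1]
    w=ray(n,pts,.200)[:,:2]
    r=cv2.minAreaRect(w.astype(np.float32)*1000)
    print(n,st[i],c[i],"mean",w.mean(0),"rect",r)
C=np.array([[165,560],[553,440],[430,40],[48,145]])/4+[240,130]-.375
W=ray("top",C,.216); print(W)
print("front,right,back,left len",np.linalg.norm(np.roll(W,-1,0)-W,axis=1))
print("yaw front/back",[np.degrees(np.arctan2(-(a-b)[0],(a-b)[1])) for a,b in((W[0],W[1]),(W[3],W[2]))])
Y=(W[0]-W[1]);Y/=np.linalg.norm(Y);X=np.array([Y[1],-Y[0],0]);o=W.mean(0)
print("guard centre",o,"window_b pred",o-.0795*X-.058*Y)
E
```

```text
top [331 218  30  23 477] [345.3396 229.2537] mean [ 0.5464 -0.1377] rect ((547.0747680664062, -137.76771545410156), (43.83039474487305, 64.13966369628906), 15.066242218017578)
scene [307 220  27  14 261] [320.3103 226.4866] mean [ 0.5452 -0.1394] rect ((545.9468994140625, -139.088623046875), (38.39507293701172, 63.17841339111328), 15.363970756530762)
[[ 0.4505  0.0151  0.216 ]
 [ 0.5192 -0.2107  0.216 ]
 [ 0.7635 -0.146   0.216 ]
 [ 0.6981  0.0846  0.216 ]]
front,right,back,left len [0.2361 0.2527 0.2396 0.2571]
yaw front/back [np.float64(16.90750528678083), np.float64(15.82938421805803)]
guard centre [ 0.6078 -0.0642  0.216 ] window_b pred [ 0.5486 -0.1429  0.216 ]
```

The measurements hold up. Both views put paddle_b within 2 mm of (0.546, −0.139) at z 0.200, its size is right, the yaw is about 15.5°, and it agrees with the frame. Now I'll rise, shut the fingers and go over, turning +0.70 rad about z.

```bash
python3 -m pendant '{"hand":[1,1,1,1,1,1,1,1,1,1,1,1],"slide":[[0,0,25],[0,0,25],[0,0,25],[12,-30,0],[12,-30,0],[12,-30,0],[12,-30,0],[12,-30,0],[12,-30,0],[12,-30,0],[12,-30,0],[12,-30,0]],"angular":[[0,0,0],[0,0,0],[0,0,0],[0,0,0.1],[0,0,0.1],[0,0,0.1],[0,0,0.1],[0,0,0.1],[0,0,0.1],[0,0,0.1],[0,0,0],[0,0,0]]}' 40
python3 -m pendant '{"hand":[1,1,1,1,1,1,1,1,1,1,1,1],"slide":[[12,-30,0],[12,-30,0],[12,-30,0],[12,-30,0],[12,-30,0],[12,-30,0],[12,-30,0],[12,-30,0],[12,-30,0],[12,-30,0],[12,-30,0],[12,-30,0]],"angular":[[0,0,0],[0,0,0],[0,0,0],[0,0,0],[0,0,0],[0,0,0],[0,0,0],[0,0,0],[0,0,0],[0,0,0],[0,0,0],[0,0,0]]}'
```

```text
time_s: 1.1
tcp_pos: [0.3735, 0.294, 0.314]
tcp_rot: [0.0, 0.991, 0.13, -0.0]
force: [0.7, 0.8, 0.5]
gripper_width: 0.003
finger_force: 0.0
time_s: 2.1
tcp_pos: [0.5175, -0.0658, 0.3139]
tcp_rot: [-0.0, 0.991, 0.13, -0.0]
force: [1.5, 1.0, 0.9]
gripper_width: -0.0
finger_force: 0.0
```

```bash
python3 -m pendant '{"hand":[1,1,1,1,1,1],"slide":[[10,-24,0],[10,-25,0],[9,-24,0],[0,0,-25],[0,0,-25],[0,0,0]],"angular":[[0,0,0],[0,0,0],[0,0,0],[0,0,0],[0,0,0],[0,0,0]]}'
python3 - <<'E'
from h import *
a=cv2.cvtColor(optics.camera("top"),4)[130:280,240:390];b=cv2.cvtColor(optics.camera("scene"),4)[140:290,230:380]
cv2.imwrite("pics/hover.png",cv2.resize(np.hstack([a,b]),(800,400),interpolation=3))
E
```

```text
time_s: 2.6
tcp_pos: [0.5434, -0.1372, 0.2584]
tcp_rot: [-0.002, 0.992, 0.129, -0.006]
force: [-0.3, -0.5, -2.3]
gripper_width: 0.0
finger_force: 0.0
```

View pics/hover.png

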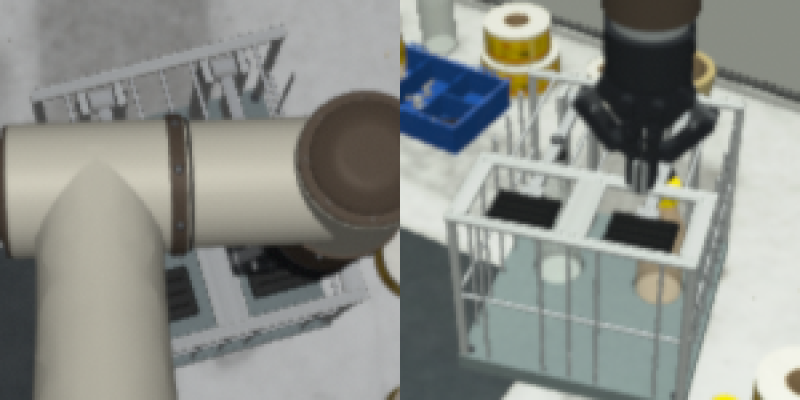

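The top view is blocked by the arm. The scene view shows the shut fingertips at (640,190), over the right-hand window of station b. The wide knuckles start well over 50 mm above the tips, so they clear the frame. I'll descend to just above the paddle.

```bash
python3 -m pendant '{"hand":[1,1,1],"slide":[[0,0,0],[0,0,0],[0,0,0]],"angular":[[0,0,0],[0,0,0],[0,0,0]]}'
python3 -m pendant '{"hand":[1,1,1,1,1,1,1],"slide":[[0,0,-12],[0,0,-12],[0,0,-12],[0,0,-10],[0,0,0],[0,0,0],[0,0,0]],"angular":[[0,0,0],[0,0,0],[0,0,0],[0,0,0],[0,0,0],[0,0,0],[0,0,0]]}'
```

```text
time_s: 2.95
tcp_pos: [0.5472, -0.1369, 0.266]
tcp_rot: [0.0, 0.991, 0.131, 0.001]
force: [-0.4, 0.4, 0.8]
gripper_width: -0.002
finger_force: 0.0
time_s: 3.53
tcp_pos: [0.5471, -0.1372, 0.2193]
tcp_rot: [0.0, 0.991, 0.13, 0.001]
force: [0.4, 0.4, 0.5]
gripper_width: -0.0
finger_force: 0.0
```

```bash
python3 -m pendant '{"hand":[1,1,1,1,1,1,1,1],"slide":[[0,-1,-6],[0,0,-5],[0,0,-5],[0,0,-5],[0,0,-5],[0,0,-4],[0,0,0],[0,0,0]],"angular":[[0,0,0],[0,0,0],[0,0,0],[0,0,0],[0,0,0],[0,0,0],[0,0,0],[0,0,0]]}'
python3 -m pendant '{"hand":[1,1,1,1,1],"slide":[[0,0,-2],[0,0,0],[0,0,-2],[0,0,0],[0,0,0]],"angular":[[0,0,0],[0,0,0],[0,0,0],[0,0,0],[0,0,0]]}'
```

```text
time_s: 4.2
tcp_pos: [0.5475, -0.1383, 0.1898]
tcp_rot: [0.001, 0.991, 0.131, 0.001]
force: [-1.6, 1.6, 9.0]
gripper_width: -0.002
finger_force: 4.2
time_s: 4.62
tcp_pos: [0.5477, -0.1382, 0.1863]
tcp_rot: [0.001, 0.991, 0.131, 0.002]
force: [-2.0, 1.4, 8.9]
gripper_width: -0.0
finger_force: 4.8
```

Contact came as expected, and it isn't at the stop yet. Continuing gently until the force rises.

```bash
for i in 1; do python3 -m pendant '{"hand":[1,1,1],"slide":[[0,0,-2],[0,0,0],[0,0,0]],"angular":[[0,0,0],[0,0,0],[0,0,0]]}'; done
python3 -m pendant '{"hand":[1,1,1],"slide":[[0,0,-1],[0,0,0],[0,0,0]],"angular":[[0,0,0],[0,0,0],[0,0,0]]}'
```

```text
time_s: 4.87
tcp_pos: [0.5478, -0.1382, 0.1855]
tcp_rot: [0.001, 0.991, 0.131, 0.002]
force: [-2.7, 2.4, 14.5]
gripper_width: -0.001
finger_force: 7.2
time_s: 5.12
tcp_pos: [0.5478, -0.1383, 0.1853]
tcp_rot: [0.001, 0.991, 0.131, 0.002]
force: [-5.1, 3.4, 16.9]
gripper_width: 0.001
finger_force: 8.8
```

The TCP has stalled at z 0.185 as predicted, with the force rising, so the lever is on its stop. I'll add 1 mm and hold for about 1.7 s.

```bash
python3 -m pendant '{"hand":[1,1,1,1,1,1,1,1,1,1,1,1],"slide":[[0,0,-1],[0,0,0],[0,0,0],[0,0,0],[0,0,0],[0,0,0],[0,0,0],[0,0,0],[0,0,0],[0,0,0],[0,0,0],[0,0,0]],"angular":[[0,0,0],[0,0,0],[0,0,0],[0,0,0],[0,0,0],[0,0,0],[0,0,0],[0,0,0],[0,0,0],[0,0,0],[0,0,0],[0,0,0]]}'
python3 -m pendant '{"hand":[1,1,1,1,1,1,1,1],"slide":[[0,0,0],[0,0,0],[0,0,0],[0,0,0],[0,0,0],[0,0,0],[0,0,0],[0,0,0]],"angular":[[0,0,0],[0,0,0],[0,0,0],[0,0,0],[0,0,0],[0,0,0],[0,0,0],[0,0,0]]}'
python3 - <<'E'
from h import *
b=cv2.cvtColor(optics.camera("scene"),4)[150:290,230:370]
cv2.imwrite("pics/press.png",cv2.resize(b,(560,560),interpolation=3))
E
```

```text
time_s: 6.12
tcp_pos: [0.5479, -0.1383, 0.1851]
tcp_rot: [0.001, 0.991, 0.131, 0.003]
force: [-6.0, 4.2, 21.3]
gripper_width: -0.002
finger_force: 10.5
time_s: 6.78
tcp_pos: [0.5478, -0.1383, 0.1851]
tcp_rot: [0.001, 0.991, 0.131, 0.003]
force: [-6.4, 4.1, 20.3]
gripper_width: -0.003
finger_force: 10.5
```

View pics/press.png

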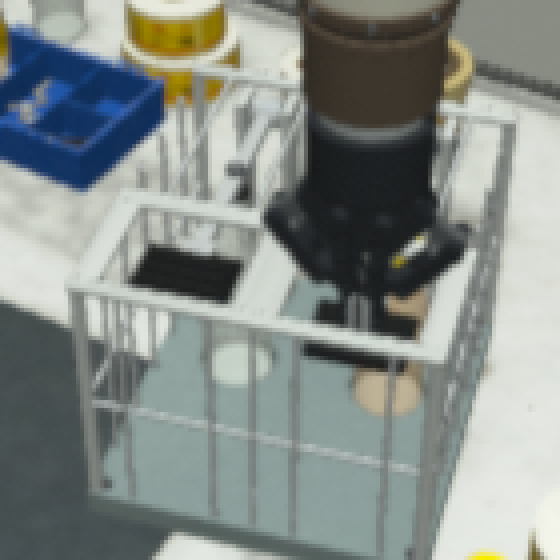

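The scene view shows the paddle at (360,335) pressed below the level of the other one at (190,272), with the knuckles above the frame. Held for 1.7 s, so now I'll release upwards smoothly and draw clear.

```bash
python3 -m pendant '{"hand":[1,1,1,1,1,1,1,1,1,1,1,1],"slide":[[0,0,3],[0,0,4],[0,0,5],[0,0,6],[0,0,8],[0,0,8],[0,0,10],[0,0,15],[0,0,20],[0,0,25],[0,0,25],[0,0,10]],"angular":[[0,0,0],[0,0,0],[0,0,0],[0,0,0],[0,0,0],[0,0,0],[0,0,0],[0,0,0],[0,0,0],[0,0,0],[0,0,0],[0,0,0]]}'
python3 -m pendant '{"hand":[1,1,1,1,1,1,1,1,1,1,1,1],"slide":[[-8,20,0],[-8,25,0],[-8,25,0],[-8,25,0],[-8,25,0],[-8,25,0],[-8,25,0],[-8,25,0],[-8,25,0],[-8,20,0],[0,0,0],[0,0,0]],"angular":[[0,0,0],[0,0,0],[0,0,0],[0,0,0],[0,0,0],[0,0,0],[0,0,0],[0,0,0],[0,0,0],[0,0,0],[0,0,0],[0,0,0]]}'
python3 - <<'E'
from h import *
a=cv2.cvtColor(optics.camera("top"),4)[120:290,240:410];b=cv2.cvtColor(optics.camera("scene"),4)[180:350,230:400]
cv2.imwrite("pics/end.png",cv2.resize(np.hstack([a,b]),(800,400),interpolation=3))
E
```

```text
time_s: 7.83
tcp_pos: [0.5475, -0.1386, 0.323]
tcp_rot: [0.001, 0.991, 0.13, 0.002]
force: [-0.4, 0.0, 1.0]
gripper_width: 0.003
finger_force: 0.0
time_s: 8.83
tcp_pos: [0.4659, 0.1024, 0.3188]
tcp_rot: [0.0, 0.991, 0.131, -0.001]
force: [0.6, -0.2, -0.8]
gripper_width: 0.004
finger_force: 0.0
```

View pics/end.png

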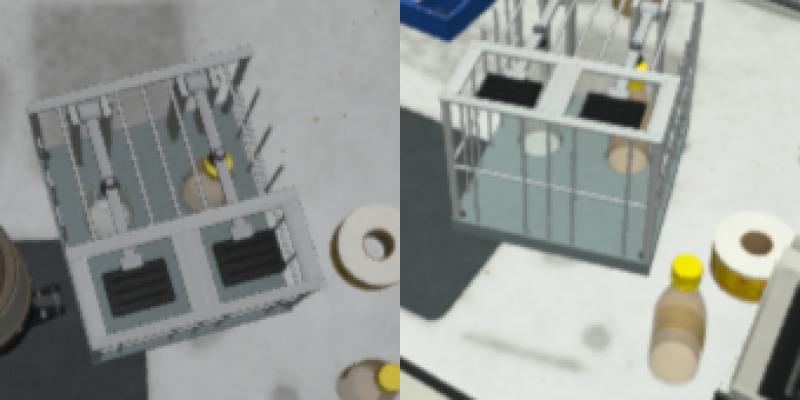

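Paddle b is back up at (248,255) in top, level with paddle a. The bottles and rolls haven't moved, and the gripper is clear. Handing in.

```bash
python3 -c "
from bench import workorder
print(workorder.close_job())"
```

```text
the job is handed in; nothing more can be done
None
```

I pressed lever b (the capped bottle's) fully down and held it about 1.7 s; it sprang back up, nothing looked moved in the final pictures, and the job is handed in, with no verdict returned.

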